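Hold the lead-filled pressing weight over a freshly glued collage panel

ROBOT

A 6-joint arm with a two-finger parallel gripper is mounted at the origin on the work surface. World frame = base frame: x ahead of the robot, y to its left, z up, the work surface at z = 0. Lengths are in mm, angles in rad, forces in N, time in s.
With the tool pointing down it reaches from about 350 to 775 mm from the base axis. Payload 7.3 kg.
Tool frame: the origin (TCP) lies at the very end of the fingers, on their centre line; the grasp point (between the pads) lies 19 mm behind it; z points along the fingers, y is the line along which they close (so a half turn about z gives the same grasp; the last joint's range is limited). The gripper opens to 92 mm and grips with 3 to 60 N. Pads are 19 mm wide; open, the fingers measure 130 mm over their backs; the gripper's body (75 mm by 190 mm) begins 47 mm behind the grasp point.
Start: joints at [1.019, 0.342, 1.524, -0, 1.275, -0.146], TCP at [207.234, 482.389, 226.741] pointing down, gripper open.
Joint ranges: [-2.53, 2.53], [-0.77, 2.02], [0.04, 2.7], [-1, 4.14], [0.28, 2.66], [-3.11, 3.11]. Speed limits (rad/s): [2.57, 2.57, 3.14, 3.14, 3.14, 3.14].

INTERFACE

Orientations are given as [roll, pitch, yaw] about the fixed x, y, z axes, in that order (R = Rz(yaw) Ry(pitch) Rx(roll)).
In Python, from plant import get_obs, vision, workorder gives the robot as it stands.
- The arm moves only by the shell command python3 -m pendant 'ROWS' [OPENING]. ROWS is a JSON object of lists of equal length, an entry for each row: "dp": the shift along the tool's x, y, z in m, a list of three; "rotation": the turn, a rotation vector about the tool's x, y, z in rad, a list of three. A call has 1 to 8 rows; each row is the pose to reach, as a shift and turn from the pose commanded when the call began, along the tool's axes at that moment; what a row does not reach only later rows make up. A row lasts 1/8 s, in which the tool goes at most 62.5 mm and 10.7 degrees, less where a joint would pass 70% of its speed; a pose out of reach is approached as far as the arm can. A call with a gripper value outside its range is refused whole. OPENING is the finger opening in m, from 0 to 0.0918, set as the call begins (- or left out, the last holds). The fingers move at their own pace and stop on an object; the grip force is fixed at half the most. Time passes only in rows, so rows that repeat a pose let the fingers close. It gives the time, the measured TCP pose, the force, the opening and the grip force at its end, in the units of the state.
- get_obs(): the state, without advancing time (a new reading comes with each control period).
- vision.capture(name): name is "scene" or "top" or "wrist"; returns a dict with "pixels" (384x512x3 uint8, red, green, blue), "vfov" (degrees; the focal length in pixels is half the picture's height over the tangent of half this angle, whatever the lens; pixels are square), "cx", "cy" (the principal point, pixels), "pose" (4x4, takes a point from camera to world coordinates); the wrist camera has in their place "T_tool_cam" (4x4, takes a point from camera to tool coordinates, whose origin is the TCP and whose axes are the flange's). Camera axes: x right, y up, looking along -z (the intrinsics and any distortion apply to the point x, -y, -z); pixel columns grow to the right and rows downward; lengths in mm; the calibration is good to about 2 mm. A picture is of the moment at which its call begins: read the wrist's pose just before it. There is no depth.
- workorder.close_job(): hands the job in; it is judged then, once.
The state is a dict: "time": time; "joint_positions": joint angles; "dq": joint speeds; "tau": joint torques, N m; "tool_pos": TCP position; "tcp_rot": TCP orientation; "contact_force": force on the tool from outside, world axes, zero at the start; "moment": the same for the moment, N m; "grip_width": finger opening in mm; "finger_force": force on a finger pad.
Only numpy, scipy, OpenCV 4.12 (cv2) and the standard library are available. Lean on these libraries where they do the work, as an engineer would, in place of code of your own. Each camera call takes 0.05 s, during which the arm holds its last target. There are 200 camera calls.

TASK

The little collage panel has just been glued to the floor of the open wooden box and is to be pressed with the lead-filled weight: the three wooden pressing weights look alike, so heft them to find the heavy one, and leave the two light ones standing where they were. Carry the heavy one over the box wall and hold it level about one centimetre above the panel, squared up with it long side to long side so that their edges match, without touching the panel or the box or disturbing the other things on the table. Finish while still holding it there, so that I can slip a release sheet underneath: do not set it down or let go.

Things in the scene. Friction and masses are not known exactly. Their poses are not given: they have to be found in the camera images.
- weight_a: one of three like pressing weights: loose wood block 90 (x) x 64 (y) x 40 mm high, cork sole, on top a dark bar handle 60 mm long (x), 20 mm wide (y), from 40 to 74 mm above the table. Origin: centre of the underside; z up; x along the handle. Two are plain (about 0.2 kg), one, any of the three, has a hidden lead core (about 0.6 kg)
- weight_b: one of three like pressing weights: loose wood block 90 (x) x 64 (y) x 40 mm high, cork sole, on top a dark bar handle 60 mm long (x), 20 mm wide (y), from 40 to 74 mm above the table. Origin: centre of the underside; z up; x along the handle. Two are plain (about 0.2 kg), one, any of the three, has a hidden lead core (about 0.6 kg)
- weight_c: one of three like pressing weights: loose wood block 90 (x) x 64 (y) x 40 mm high, cork sole, on top a dark bar handle 60 mm long (x), 20 mm wide (y), from 40 to 74 mm above the table. Origin: centre of the underside; z up; x along the handle. Two are plain (about 0.2 kg), one, any of the three, has a hidden lead core (about 0.6 kg)
- keepsake_box: open wooden box without its lid, fixed, green painted outside: 220 (x) x 170 (y) x 50 mm high outside, walls 8 mm, floor 6 mm thick. Origin: centre of its underside on the table; z up
- panel: collaged board 90 (x) x 64 (y) x 3 mm, glued to the box floor, its top 9 mm above the table; it lies off the middle and may be a few degrees askew in the box. Origin: centre of its underside; x along its long side; z up
- panel_top (a point): centre of the panel's upper face
- glue_pot: bystander, stands loose near the work; origin at the centre of its foot. White glue jar with a screw lid, 62 mm across, 75 mm high
- glue_stick: bystander, stands loose near the work; origin at the centre of its foot. Yellow glue stick with a green cap, standing, 27 mm across, 92 mm high
- spray_can: bystander, stands loose near the work; origin at the centre of its foot. Spray can with a gold cap, 54 mm across, 150 mm high
Mind the look-alikes: they are no part of the job. Leave any red look-alike of the weight_a alone. Leave any purple look-alike of the weight_c alone.

How it is judged (in metres and radians):
At the end, for the whole second after the job is handed in: Heavy weight (its slug bears on inner floor _c0) held still by the fingers alone, underside 3 to 18 mm above the panel, centred within 10 mm, aligned within 0.12 rad, level within 0.08, touching neither panel nor box. Light weights stand within 40 mm, bystanders within 25 mm of their starts (((contact force between weight_a_c0 and anything else above 2 N and horizontal distance between weight_a and panel_top below 0.01 m and angle between the x axis of weight_a and the x axis of panel, either way round below 0.12 rad and angle between each of weight_a, weight_b, weight_c's own z axis and vertical below 0.08 rad and z of weight_a in the frame of panel_top between 0.003 and 0.018 m and contact force between weight_a and the fingers above 1 N and contact force between weight_a and panel below 0.1 N and contact force between weight_a and keepsake_box below 0.1 N and linear speed of each of weight_a, weight_b, weight_c below 0.02 m/s and distance of each of weight_b, weight_c from where it was at the start of the episode below 0.04 m and height (world z) of each of weight_b, weight_c below 0.01 m) or (contact force between weight_b_c0 and anything else above 2 N and horizontal distance between weight_b and panel_top below 0.01 m and angle between the x axis of weight_b and the x axis of panel, either way round below 0.12 rad and angle between each of weight_b, weight_a, weight_c's own z axis and vertical below 0.08 rad and z of weight_b in the frame of panel_top between 0.003 and 0.018 m and contact force between weight_b and the fingers above 1 N and contact force between weight_b and panel below 0.1 N and contact force between weight_b and keepsake_box below 0.1 N and linear speed of each of weight_b, weight_a, weight_c below 0.02 m/s and distance of each of weight_a, weight_c from where it was at the start of the episode below 0.04 m and height (world z) of each of weight_a, weight_c below 0.01 m) or (contact force between weight_c_c0 and anything else above 2 N and horizontal distance between weight_c and panel_top below 0.01 m and angle between the x axis of weight_c and the x axis of panel, either way round below 0.12 rad and angle between each of weight_c, weight_a, weight_b's own z axis and vertical below 0.08 rad and z of weight_c in the frame of panel_top between 0.003 and 0.018 m and contact force between weight_c and the fingers above 1 N and contact force between weight_c and panel below 0.1 N and contact force between weight_c and keepsake_box below 0.1 N and linear speed of each of weight_c, weight_a, weight_b below 0.02 m/s and distance of each of weight_a, weight_b from where it was at the start of the episode below 0.04 m and height (world z) of each of weight_a, weight_b below 0.01 m)) and distance of each of glue_pot, glue_stick, spray_can from where it was at the start of the episode below 0.025 m and angle between each of glue_pot, glue_stick, spray_can's own z axis and vertical below 0.1 rad); the arm keeps its last pose, push and grip.
It fails at once if the freshly glued panel is touched (contact force between panel and anything else above 0.3 N).
It fails at once if the box is knocked (contact force between keepsake_box and anything else above 1 N).
It fails at once if a pressing weight is tipped over (angle between any of weight_a, weight_b, weight_c's own z axis and vertical above 0.6 rad).
It fails at once if the glue pot, glue stick or spray can is disturbed (distance of any of glue_pot, glue_stick, spray_can from where it was at the start of the episode above 0.03 m).
It also fails if it takes over 72 s, if anything falls off the work surface, if the arm or the gripper's body presses on something with over 40 N, if the wrist force passes 120 N, or if a joint passes its speed limit or range.

## Working session

There is one attempt and no reset: what is moved stays moved. The work goes in short steps, Python scripts to look and compute and a shell command to move; the robot and the scene stay as the last step left them, time stands still between calls to the robot, and variables do not carry over. Pictures are saved under pics/ and viewed, at most 10 in all, crops included, and the job is handed in when it is done.

```bash
mkdir -p pics; ls; python3 - <<'E'
from plant import get_obs, vision
import cv2,numpy as np,pickle
print(get_obs())
for n in("scene","top"):
    c=vision.capture(n); cv2.imwrite(f"pics/{n}0.png",c["pixels"][:,:,::-1]); pickle.dump(c,open(f"{n}.pkl","wb"))
    print(n,c["vfov"],c["cx"],c["cy"],[k for k in c],np.round(c["pose"],3).tolist(),[ (k,v) for k,v in c.items() if k not in("pixels","pose")])
a=[cv2.imread(f"pics/{n}0.png") for n in("scene","top")]
E
```

```text
pics
{'time': 0.0, 'joint_positions': array([ 1.01899241e+00,  3.42694021e-01,  1.52503205e+00, -7.66087653e-06,
        1.27543140e+00, -1.46020113e-01]), 'dq': array([-0.00061817, -0.00019116,  0.0009637 , -0.00012012, -0.00042142,
       -0.00123026]), 'tau': array([ 3.78257323e-05, -4.31245029e+01, -2.44221461e+01,  7.17735942e-02,
        5.60407480e-02, -1.08515278e-04]), 'tool_pos': array([207.00403285, 482.00405105, 226.05463364]), 'tcp_rot': array([-3.14004342e+00, -2.20436071e-04,  2.73581092e+00]), 'contact_force': array([ 0.48456808,  0.05099167, -0.92286082]), 'moment': array([0.00154917, 0.00291808, 0.00820827]), 'finger_force': 0.0, 'grip_width': 91.96155903730286}
scene 50.64103058307374 256.36277226922556 188.79975351910875 ['pixels', 'vfov', 'cx', 'cy', 'pose'] [[0.611, -0.624, 0.487, 1050.841], [0.791, 0.485, -0.372, -491.348], [-0.004, 0.613, 0.79, 904.492], [0.0, 0.0, 0.0, 1.0]] [('vfov', 50.64103058307374), ('cx', 256.36277226922556), ('cy', 188.79975351910875)]
top 50.593278955781734 265.660578042052 194.03306137211314 ['pixels', 'vfov', 'cx', 'cy', 'pose'] [[-0.026, 0.994, -0.106, 402.522], [-1.0, -0.026, -0.003, -97.355], [-0.006, 0.106, 0.994, 1070.272], [0.0, 0.0, 0.0, 1.0]] [('vfov', 50.593278955781734), ('cx', 265.660578042052), ('cy', 194.03306137211314)]
```

View pics/top0.png

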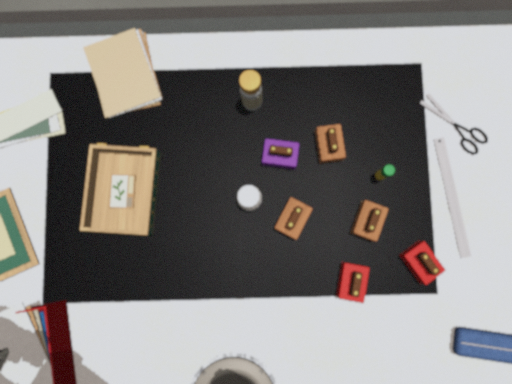

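View pics/scene0.png

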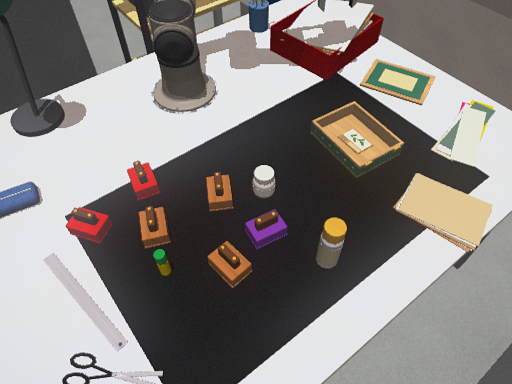

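The top view shows three brown-wood blocks with dark handles at px (331,143), (294,218) and (371,221); these fit "plain wood". The look-alikes are purple (281,153) and red (354,282), (424,263), so I leave those alone. The box is at (120,190) with the panel at about (122,190), the glue pot at (249,197), the stick at (385,173) and the can at (250,90). Next I localise the wood blocks in both views and make one confirming crop.

```bash
cat > h.py <<'E'
import numpy as np,cv2,pickle
from scipy.spatial.transform import Rotation as R
def ray(c,uv,P=None):
    P=c["pose"] if P is None else P
    f=192/np.tan(np.radians(c["vfov"]/2))
    uv=np.atleast_2d(uv).astype(float)
    d=np.c_[(uv[:,0]-c["cx"])/f,-(uv[:,1]-c["cy"])/f,-np.ones(len(uv))]
    return P[:3,3],d@P[:3,:3].T
def onplane(c,uv,z,P=None):
    o,d=ray(c,uv,P); return o+d*((z-o[2])/d[:,2])[:,None]
def meet(rays):
    A=np.zeros((3,3));b=np.zeros(3)
    for o,d in rays:
        d=d/np.linalg.norm(d);M=np.eye(3)-np.outer(d,d);A+=M;b+=M@o
    p=np.linalg.solve(A,b)
    return p,[np.linalg.norm(np.cross(p-o,d/np.linalg.norm(d))) for o,d in rays]
def blobs(m,amin):
    n,l,s,ce=cv2.connectedComponentsWithStats(m.astype(np.uint8))
    return [(l==i,s[i],ce[i]) for i in range(1,n) if s[i,4]>=amin]
def hsv(c): return cv2.cvtColor(c["pixels"],cv2.COLOR_RGB2HSV).astype(int)
E
python3 - <<'E'
from h import *
out=[]
for n,roi in(("top",(240,100,410,260)),("scene",(120,150,270,300))):
    c=pickle.load(open(n+".pkl","rb"));h=hsv(c)
    m=(h[...,0]>=5)&(h[...,0]<=20)&(h[...,1]>100)&(h[...,2]>100)
    k=np.zeros_like(m);k[roi[1]:roi[3],roi[0]:roi[2]]=1;m&=k
    for b,s,ce in blobs(m,100):
        r=cv2.minAreaRect(np.argwhere(b)[:,::-1].astype(np.float32))
        print(n,s[4],np.round(r[0],1),np.round(r[1],1),round(r[2],1),np.round(onplane(c,r[0],37)[0],0))
    if n=="top":
        cr=c["pixels"][110:260,230:450,::-1];cv2.imwrite("pics/crop.png",cv2.resize(cr,None,fx=3.4,fy=3.4,interpolation=cv2.INTER_CUBIC))
    # other things
c=pickle.load(open("top.pkl","rb"))
for nm,uv,z in(("stick",(389,171),92),("stickfoot",(380,176),5),("pot",(249,197),75),("cancap",(250,80),150),("canfoot",(252,107),0),("purple",(281,153),40),("box",(120,190),30),("panel",(122,190),9),("red1",(354,282),40),("red2",(424,263),40)): print(nm,np.round(onplane(c,uv,z)[0]))
E
```

```text
top 803 [330.7 141.9] [35.4 26. ] 81.9 [ 645. -266.   37.]
top 925 [293.3 217.8] [26.3 36.6] 27.9 [ 451. -163.   37.]
top 856 [370.6 220.1] [26.7 36.4] 20.0 [ 440. -359.   37.]
scene 581 [218.1 186.8] [30.2 23.9] 82.4 [ 447. -160.   37.]
scene 670 [152.2 222.2] [33. 26.] 80.5 [ 438. -358.   37.]
scene 777 [228.8 260.2] [37.4 26.4] 43.4 [ 646. -266.   37.]
stick [ 556. -396.   92.]
stickfoot [ 557. -398.    5.]
pot [503. -53.  75.]
cancap [771. -65. 150.]
canfoot [755. -63.   0.]
purple [ 618. -137.   40.]
box [534. 281.  30.]
panel [537. 284.   9.]
red1 [ 287. -309.   40.]
red2 [ 329. -486.   40.]
```

View pics/crop.png

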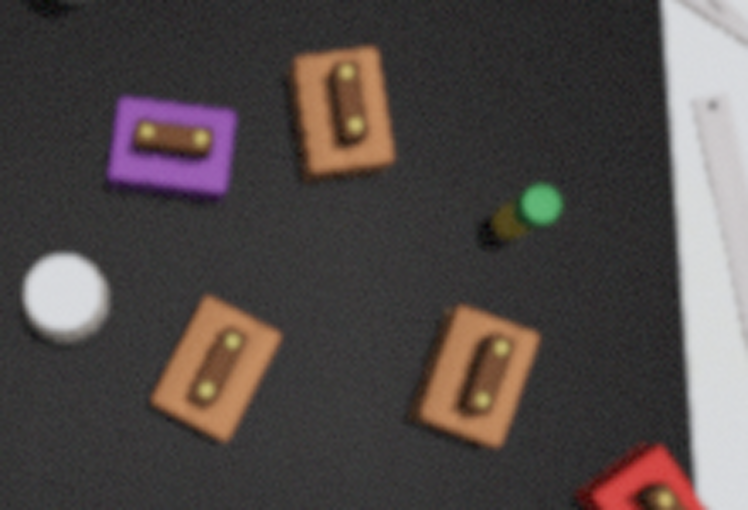

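The crop confirms three bare-wood blocks with brass-screwed handles: far (331,143), near-left (294,218) and near-right (371,221). Both views agree on their positions at about 37 mm height. The brass screws on the handles give precise axes, so I triangulate those.

```bash
cat >> h.py <<'E'
def screws(c,uvs,rad):
    """yellow screw centroids near expected pixels (redness-weighted brightness)"""
    h=hsv(c);m=(h[...,0]>=21)&(h[...,0]<=34)&(h[...,1]>70)&(h[...,2]>110)
    yy,xx=np.nonzero(m);P=np.c_[xx,yy];r=[]
    for u in uvs:
        k=np.hypot(*(P-u).T)<rad; r.append(P[k].mean(0) if k.any() else np.array([np.nan]*2))
    return np.array(r)
def plan(p,yaw,P=None,o=None):
    """dp (m) in present tool axes and turn about tool z to reach world p (mm), yaw (mod pi)"""
    from plant import get_obs
    o=o or get_obs();M=R.from_euler("xyz",o["tcp_rot"]).as_matrix()
    d=M.T@(np.array(p)-o["tool_pos"])/1000
    t=-(yaw-o["tcp_rot"][2]);t=(t+np.pi/2)%np.pi-np.pi/2
    print("t",round(o["time"],2),"pos",np.round(o["tool_pos"],1),"rpy",np.round(o["tcp_rot"],4),"dp",np.round(d,4),"rotz",round(t,4),"q6",round(o["joint_positions"][5],2))
E
python3 - <<'E'
from h import *
T=pickle.load(open("top.pkl","rb"));S=pickle.load(open("scene.pkl","rb"))
g={"far":[(331.8,131.2),(334.7,146.8)],"left":[(298.5,210.3),(290.6,224.7)],"right":[(377.4,212.4),(371.8,227.6)]}
for k,u in g.items():
    s=screws(T,u,4);p=onplane(T,s,74) 
    q=np.array(u)
    f=192/np.tan(np.radians(S["vfov"]/2))
    w=(np.c_[p,np.ones(2)]@np.linalg.inv(S["pose"]).T)[:,:3]
    pr=np.c_[S["cx"]+f*w[:,0]/-w[:,2],S["cy"]-f*w[:,1]/-w[:,2]]
    s2=screws(S,pr,5)
    print(k,s.round(1).tolist(),p.round(0).tolist(),pr.round(1).tolist(),s2.round(1).tolist())
    for i in range(2):
        print(meet([(T["pose"][:3,3],ray(T,s[i])[1][0]),(S["pose"][:3,3],ray(S,s2[i])[1][0])]))
    d=p[0]-p[1];print("centre",p.mean(0).round(1),"yaw",np.arctan2(d[1],d[0]))
plan((449,-162,220),-0.5)
E
```

```text
far [[331.5, 130.5], [334.4, 146.4]] [[665.0, -264.0, 74.0], [624.0, -269.0, 74.0]] [[233.5, 257.9], [221.4, 246.8]] [[233.5, 258.0], [222.5, 247.0]]
(array([ 665.01150544, -263.72870128,   73.64603779]), [np.float64(0.03963351470016629), np.float64(0.039633514700147164)])
(array([ 625.0389177 , -268.18086914,   73.14698924]), [np.float64(1.2140408725161296), np.float64(1.2140408725162135)])
centre [ 644.6 -266.4   74. ] yaw 0.1329586685996442
left [[297.8, 209.6], [290.5, 224.3]] [[469.0, -172.0, 74.0], [433.0, -153.0, 74.0]] [[218.0, 185.5], [216.4, 173.9]] [[nan, nan], [217.0, 174.0]]
(array([nan, nan, nan]), [np.float64(nan), np.float64(nan)])
(array([ 433.65271061, -152.72537472,   73.2710571 ]), [np.float64(0.8053185919319463), np.float64(0.8053185919321296)])
centre [ 450.9 -162.9   74. ] yaw -0.4935072062899459
right [[377.2, 211.8], [371.5, 227.3]] [[458.0, -367.0, 74.0], [421.0, -351.0, 74.0]] [[149.8, 221.2], [148.3, 208.0]] [[150.0, 221.0], [nan, nan]]
(array([ 458.2319792 , -366.33194144,   74.63748508]), [np.float64(0.2082529851573508), np.float64(0.20825298515742358)])
(array([nan, nan, nan]), [np.float64(nan), np.float64(nan)])
centre [ 439.5 -358.7   74. ] yaw -0.4025429770754428
t 0.1 pos [207.  482.1 226.2] rpy [-3.1404e+00 -2.0000e-04  2.7358e+00] dp [-0.4766 -0.4963  0.0067] rotz 0.0942 q6 -0.15
```

```bash
python3 -m pendant '{"dp":[[-0.04,-0.0415,0],[-0.08,-0.083,0],[-0.12,-0.1245,0],[-0.16,-0.166,0],[-0.2,-0.2075,0],[-0.24,-0.249,0],[-0.28,-0.2905,0],[-0.32,-0.332,0]],"rotation":[[0,0,0.012],[0,0,0.024],[0,0,0.036],[0,0,0.048],[0,0,0.06],[0,0,0.072],[0,0,0.084],[0,0,0.094]]}' 0.06; python3 -c "
from h import *
plan((451,-162.9,200),-0.4935)"
```

```text
time: 1.1
tool_pos: [370.4, 49.2, 226.7]
tcp_rot: [3.141, 0.0, 2.641]
contact_force: [0.6, 0.3, 0.6]
grip_width: 60.3
finger_force: 0.0
t 1.1 pos [370.4  49.2 226.7] rpy [3.1412e+00 3.0000e-04 2.6413e+00] dp [-0.1724 -0.1475  0.0267] rotz -0.0068 q6 -1.14
```

```bash
python3 -m pendant '{"dp":[[-0.043,-0.037,0.007],[-0.086,-0.074,0.014],[-0.129,-0.111,0.02],[-0.1724,-0.1475,0.0267],[-0.1724,-0.1475,0.0267],[-0.1724,-0.1475,0.0267]],"rotation":[[0,0,-0.007],[0,0,-0.007],[0,0,-0.007],[0,0,-0.007],[0,0,-0.007],[0,0,-0.007]]}'; python3 -c "
from h import *
from plant import get_obs,vision
plan((451,-162.9,47),-0.4935)
o=get_obs();c=vision.capture('wrist');pickle.dump((o,c),open('w1.pkl','wb'));cv2.imwrite('pics/w1.png',c['pixels'][:,:,::-1]);print(c['vfov'],c['cx'],c['cy'],c['T_tool_cam'].round(2).tolist())"
```

```text
time: 1.85
tool_pos: [450.3, -160.6, 199.5]
tcp_rot: [3.141, -0.002, 2.648]
contact_force: [1.0, -0.7, -0.3]
grip_width: 60.2
finger_force: 0.0
t 1.85 pos [ 450.3 -160.6  199.5] rpy [ 3.1412e+00 -1.8000e-03  2.6482e+00] dp [-0.002  -0.0017  0.1525] rotz 0.0001 q6 -1.58
69.02671778132897 252.7865904755555 197.80482604700393 [[-0.0, 0.96, 0.29, 78.53], [1.0, -0.0, 0.0, 0.34], [0.0, 0.29, -0.96, -159.0], [0.0, 0.0, 0.0, 1.0]]
```

View pics/w1.png

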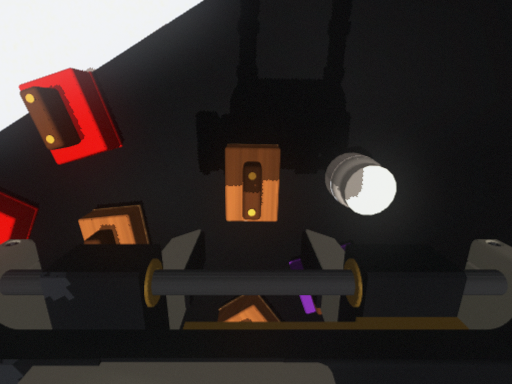

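The wrist view shows the near-left wood block centred at (252,183), with screws at about (252,176) and (252,213). It is aligned with the fingers. I check its centre by ray casting.

```bash
cat >> h.py <<'E'
def wpose(o,c):
    M=np.eye(4);M[:3,:3]=R.from_euler("xyz",o["tcp_rot"]).as_matrix();M[:3,3]=o["tool_pos"];return M@c["T_tool_cam"]
E
python3 -c "
from h import *
o,c=pickle.load(open('w1.pkl','rb'));P=wpose(o,c)
h=hsv(c);print(h[176,252],h[213,252])
m=(h[...,0]>=17)&(h[...,0]<=34)&(h[...,1]>110)&(h[...,2]>90);m[:, :240]=0;m[:,265:]=0;m[:165]=0;m[225:]=0
ce=[b[2] for b in blobs(m,4)];print(ce)
p=onplane(c,np.array(ce),74,P);print(p,p.mean(0),np.arctan2(*(p[1]-p[0])[1::-1]))
h=hsv(c);m=(h[...,0]>=5)&(h[...,0]<=17)&(h[...,1]>100)&(h[...,2]>120);m[:, :215]=0;m[:,290:]=0;m[:130]=0;m[225:]=0
r=cv2.minAreaRect(np.argwhere(m)[:,::-1].astype(np.float32));b=cv2.boxPoints(r);print(r);q=onplane(c,b,40,P);print(q.round(1),q.mean(0))
"
```

```text
[ 18 191 148] [ 25 173 239]
[array([251.84782609, 175.56521739]), array([251.32692308, 212.15384615])]
[[ 435.87746878 -154.23955594   74.        ]
 [ 471.19700597 -173.92429182   74.        ]] [ 453.53723738 -164.08192388   74.        ] -0.5084555480944359
((251.5, 196.5), (47.0, 53.0), 90.0)
[[ 424.9 -184.    40. ]
 [ 454.1 -129.7   40. ]
 [ 506.3 -156.1   40. ]
 [ 475.6 -213.2   40. ]] [ 465.24132007 -170.73853354   40.        ]
```

```bash
python3 -m pendant '{"dp":[[-0.003,-0.001,0.04],[-0.003,-0.001,0.08],[-0.003,-0.001,0.1],[-0.003,-0.001,0.1]],"rotation":[[0,0,0.007],[0,0,0.007],[0,0,0.007],[0,0,0.007]]}'; python3 -c "
from h import *
plan((452.5,-163.5,46),-0.50)"
```

```text
time: 2.4
tool_pos: [452.1, -161.7, 99.3]
tcp_rot: [3.141, -0.003, 2.644]
contact_force: [-0.4, 0.4, 0.1]
grip_width: 60.2
finger_force: 0.0
t 2.4 pos [ 452.1 -161.7   99.3] rpy [ 3.1414e+00 -2.9000e-03  2.6435e+00] dp [-0.0014 -0.0014  0.0533] rotz 0.002 q6 -1.58
```

```bash
python3 -m pendant '{"dp":[[-0.001,-0.001,0.025],[-0.001,-0.001,0.045],[-0.001,-0.001,0.053],[-0.001,-0.001,0.053],[-0.001,-0.001,0.053]],"rotation":[[0,0,0.002],[0,0,0.002],[0,0,0.002],[0,0,0.002],[0,0,0.002]]}' && python3 -m pendant '{"dp":[[0,0,0],[0,0,0],[0,0,0],[0,0,0],[0,0,0],[0,0,0],[0,0,0],[0,0,0]],"rotation":[[0,0,0],[0,0,0],[0,0,0],[0,0,0],[0,0,0],[0,0,0],[0,0,0],[0,0,0]]}' 0
```

```text
time: 3.02
tool_pos: [454.0, -164.9, 48.0]
tcp_rot: [3.142, 0.002, 2.64]
contact_force: [-0.1, -0.2, -0.5]
grip_width: 59.5
finger_force: 0.0
time: 4.03
tool_pos: [453.4, -164.7, 47.0]
tcp_rot: [3.141, -0.0, 2.64]
contact_force: [0.8, 0.6, -0.1]
grip_width: 20.0
finger_force: 30.0
```

Gripped, and the width of 20.0 mm matches the handle. Now I lift it 20 mm to heft it.

```bash
python3 -m pendant '{"dp":[[0,0,-0.004],[0,0,-0.012],[0,0,-0.02],[0,0,-0.02],[0,0,-0.02],[0,0,-0.02],[0,0,-0.02],[0,0,-0.02]],"rotation":[[0,0,0],[0,0,0],[0,0,0],[0,0,0],[0,0,0],[0,0,0],[0,0,0],[0,0,0]]}'; python3 -m pendant '{"dp":[[0,0,0],[0,0,0]],"rotation":[[0,0,0],[0,0,0]]}'
```

```text
time: 5.03
tool_pos: [453.3, -164.7, 66.9]
tcp_rot: [3.141, -0.0, 2.64]
contact_force: [-0.3, -0.0, -1.7]
grip_width: 19.7
finger_force: 30.0
time: 5.28
tool_pos: [453.4, -164.7, 67.0]
tcp_rot: [3.142, -0.0, 2.64]
contact_force: [-0.0, 0.5, -1.9]
grip_width: 19.9
finger_force: 30.0
```

It weighs about 1.9 N (0.2 kg), so it is a light one. I put it back exactly where it was and rise.

```bash
python3 -m pendant '{"dp":[[0,0,0.008],[0,0,0.015],[0,0,0.0195],[0,0,0.0197],[0,0,0.0197]],"rotation":[[0,0,0],[0,0,0],[0,0,0],[0,0,0],[0,0,0]]}' && python3 -m pendant '{"dp":[[0,0,0],[0,0,0],[0,0,0],[0,0,0],[0,0,-0.03],[0,0,-0.08],[0,0,-0.13],[0,0,-0.15]],"rotation":[[0,0,0],[0,0,0],[0,0,0],[0,0,0],[0,0,0],[0,0,0],[0,0,0],[0,0,0]]}' 0.06; python3 -c "
from h import *
plan((439.5,-359.5,200),-0.4025)"
```

```text
time: 5.9
tool_pos: [453.4, -164.7, 47.1]
tcp_rot: [3.142, -0.0, 2.64]
contact_force: [0.6, 0.0, -2.8]
grip_width: 19.5
finger_force: 30.0
time: 6.9
tool_pos: [454.4, -165.2, 200.4]
tcp_rot: [3.141, 0.005, 2.64]
contact_force: [0.3, 0.7, 0.0]
grip_width: 60.1
finger_force: 0.0
t 6.9 pos [ 454.4 -165.2  200.4] rpy [3.1415 0.005  2.6399] dp [-0.0804 -0.1775  0.0008] rotz -0.0992 q6 -1.58
```

```bash
python3 -m pendant '{"dp":[[-0.02,-0.044,0],[-0.04,-0.088,0],[-0.061,-0.133,0],[-0.082,-0.177,0],[-0.082,-0.177,0],[-0.082,-0.177,0],[-0.082,-0.177,0]],"rotation":[[0,0,-0.03],[0,0,-0.06],[0,0,-0.09],[0,0,-0.099],[0,0,-0.099],[0,0,-0.099],[0,0,-0.099]]}'; python3 -c "
from h import *
from plant import get_obs,vision
o=get_obs();c=vision.capture('wrist');pickle.dump((o,c),open('w2.pkl','wb'));P=wpose(o,c)
h=hsv(c)
m=(h[...,0]>=17)&(h[...,0]<=34)&(h[...,1]>110)&(h[...,2]>90);m[:, :230]=0;m[:,275:]=0;m[:160]=0;m[228:]=0
ce=[b[2] for b in blobs(m,4)];print(ce)
p=onplane(c,np.array(ce),74,P);print(p,p.mean(0),np.arctan2(*(p[1]-p[0])[1::-1]))
plan((*p.mean(0)[:2],46.5),np.arctan2(*(p[1]-p[0])[1::-1]))"
```

```text
time: 7.78
tool_pos: [440.3, -358.1, 197.4]
tcp_rot: [3.141, -0.0, 2.74]
contact_force: [0.1, 0.3, 0.0]
grip_width: 60.1
finger_force: 0.0
[array([252.06818182, 174.04545455]), array([252.55555556, 210.88888889])]
[[ 423.73249781 -352.18810301   74.        ]
 [ 461.01828804 -367.49270106   74.        ]] [ 442.37539293 -359.84040203   74.        ] -0.3894972260023117
t 7.83 pos [ 440.4 -358.2  197.5] rpy [3.1414e+00 1.0000e-04 2.7402e+00] dp [-0.0024 -0.0008  0.151 ] rotz -0.0119 q6 -1.99
```

```bash
python3 -m pendant '{"dp":[[-0.002,-0.001,0.04],[-0.002,-0.001,0.09],[-0.002,-0.001,0.13],[-0.002,-0.001,0.151],[-0.002,-0.001,0.151],[-0.002,-0.001,0.151]],"rotation":[[0,0,-0.01],[0,0,-0.01],[0,0,-0.01],[0,0,-0.01],[0,0,-0.01],[0,0,-0.01]]}' && python3 -m pendant '{"dp":[[0,0,0],[0,0,0],[0,0,0],[0,0,0],[0,0,0],[0,0,0],[0,0,0]],"rotation":[[0,0,0],[0,0,0],[0,0,0],[0,0,0],[0,0,0],[0,0,0],[0,0,0]]}' 0 && python3 -m pendant '{"dp":[[0,0,-0.004],[0,0,-0.012],[0,0,-0.02],[0,0,-0.02],[0,0,-0.02],[0,0,-0.02],[0,0,-0.02],[0,0,-0.02]],"rotation":[[0,0,0],[0,0,0],[0,0,0],[0,0,0],[0,0,0],[0,0,0],[0,0,0],[0,0,0]]}'
```

```text
time: 8.57
tool_pos: [442.3, -361.1, 47.5]
tcp_rot: [-3.141, 0.002, 2.749]
contact_force: [-0.5, 1.0, -0.1]
grip_width: 60.0
finger_force: 0.0
time: 9.45
tool_pos: [441.7, -360.7, 46.4]
tcp_rot: [3.141, -0.0, 2.749]
contact_force: [1.6, 2.9, 3.2]
grip_width: 19.7
finger_force: 30.0
time: 10.45
tool_pos: [441.5, -361.0, 66.1]
tcp_rot: [3.141, -0.0, 2.749]
contact_force: [0.2, 0.6, -6.2]
grip_width: 19.7
finger_force: 30.0
```

At 6.2 N (about 0.6 kg), the right one at top px (371,221) is the heavy weight. I raise it and plan the carry to a viewing spot beyond the panel, where the wrist camera looks straight down on it.

```bash
python3 -m pendant '{"dp":[[0,0,-0.02],[0,0,-0.05],[0,0,-0.09],[0,0,-0.13],[0,0,-0.154],[0,0,-0.154],[0,0,-0.154]],"rotation":[[0,0,0],[0,0,0],[0,0,0],[0,0,0],[0,0,0],[0,0,0],[0,0,0]]}'; python3 -c "
from h import *
plan((617,284,220),0)"
```

```text
time: 11.32
tool_pos: [441.0, -360.4, 218.8]
tcp_rot: [3.14, -0.002, 2.749]
contact_force: [0.4, -0.8, -6.6]
grip_width: 20.0
finger_force: 30.0
t 11.32 pos [ 441.  -360.4  218.8] rpy [ 3.1404e+00 -2.3000e-03  2.7488e+00] dp [ 8.410e-02  6.627e-01 -3.000e-04] rotz -0.3928 q6 -2.0
```

```bash
python3 -m pendant '{"dp":[[0.003,0.02,0],[0.008,0.06,0],[0.014,0.108,0],[0.02,0.156,0],[0.026,0.204,0],[0.032,0.252,0],[0.038,0.3,0],[0.042,0.331,0]],"rotation":[[0,0,-0.02],[0,0,-0.04],[0,0,-0.07],[0,0,-0.1],[0,0,-0.13],[0,0,-0.16],[0,0,-0.19],[0,0,-0.2]]}'; python3 -c "
from h import *
plan((617,284,220),0)"
```

```text
time: 12.32
tool_pos: [528.9, -35.8, 219.2]
tcp_rot: [3.141, -0.002, 2.952]
contact_force: [0.7, 0.2, -5.4]
grip_width: 19.3
finger_force: 30.0
t 12.32 pos [528.9 -35.8 219.2] rpy [ 3.1407e+00 -2.4000e-03  2.9520e+00] dp [-0.0263  0.3307 -0.0006] rotz -0.1896 q6 -1.59
```

```bash
python3 -m pendant '{"dp":[[-0.003,0.04,0],[-0.008,0.09,0],[-0.012,0.14,0],[-0.016,0.19,0],[-0.02,0.24,0],[-0.023,0.29,0],[-0.026,0.32,0],[-0.026,0.331,0]],"rotation":[[0,0,-0.02],[0,0,-0.05],[0,0,-0.08],[0,0,-0.11],[0,0,-0.14],[0,0,-0.17],[0,0,-0.19],[0,0,-0.19]]}'; python3 -m pendant '{"dp":[[0,0,0],[0,0,0],[0,0,0]],"rotation":[[0,0,0],[0,0,0],[0,0,0]]}';  python3 -c "
from h import *
from plant import get_obs,vision
o=get_obs();c=vision.capture('wrist');pickle.dump((o,c),open('w3.pkl','wb'));cv2.imwrite('pics/w3.png',c['pixels'][:,:,::-1])"
```

```text
time: 13.32
tool_pos: [617.1, 283.3, 218.2]
tcp_rot: [-3.141, -0.003, -3.141]
contact_force: [-0.1, 0.3, -6.4]
grip_width: 19.6
finger_force: 30.0
time: 13.7
tool_pos: [618.4, 279.6, 220.6]
tcp_rot: [-3.141, 0.0, 3.137]
contact_force: [-0.6, 0.7, -5.8]
grip_width: 19.9
finger_force: 30.0
```

View pics/w3.png

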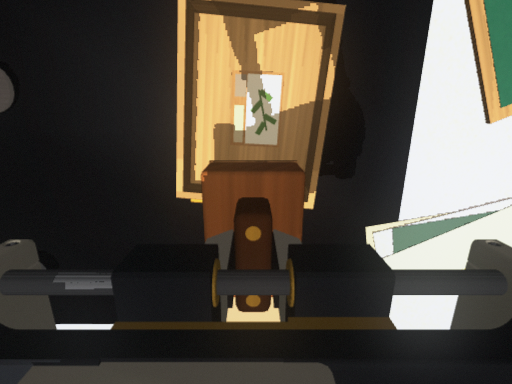

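The wrist view shows the panel inside the box at about (232–283, 71–146): a left collage strip and a white part with a leaf. The held weight is at (253,200), clear of it. I enlarge the panel to find its full outline.

```bash
python3 -c "
from h import *
o,c=pickle.load(open('w3.pkl','rb'))
cr=c['pixels'][60:160,215:300,::-1];cv2.imwrite('pics/w3c.png',cv2.resize(cr,None,fx=6,fy=6,interpolation=cv2.INTER_NEAREST))
h=hsv(c)
for r in (75,90,108,125,140): print(r,[tuple(int(v) for v in h[r,x]) for x in range(226,248,2)])
"
```

```text
75 [(19, 126, 239), (19, 127, 239), (18, 131, 232), (17, 147, 225), (17, 142, 233), (19, 73, 209), (19, 75, 208), (18, 74, 209), (17, 92, 117), (18, 90, 116), (15, 112, 123)]
90 [(20, 126, 239), (19, 126, 238), (18, 130, 233), (16, 145, 225), (17, 131, 229), (19, 72, 212), (18, 72, 212), (18, 71, 212), (19, 72, 212), (19, 73, 211), (17, 90, 227)]
108 [(19, 126, 239), (19, 127, 237), (18, 135, 227), (17, 142, 231), (26, 63, 238), (31, 37, 241), (31, 38, 242), (31, 38, 242), (31, 38, 241), (18, 112, 225), (9, 8, 236)]
125 [(16, 138, 137), (16, 135, 134), (16, 140, 126), (15, 144, 126), (24, 76, 179), (32, 37, 242), (32, 36, 242), (31, 37, 241), (31, 38, 241), (16, 144, 223), (150, 1, 240)]
140 [(16, 139, 134), (16, 138, 129), (15, 143, 123), (15, 148, 124), (19, 96, 149), (19, 90, 150), (18, 93, 150), (19, 89, 149), (18, 107, 140), (16, 128, 137), (20, 58, 171)]
```

View pics/w3c.png

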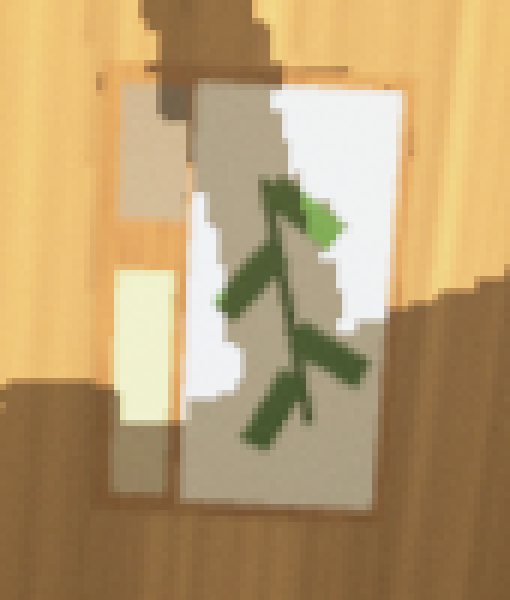

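```bash
cat > pm.py <<'E'
from h import *
o,c=pickle.load(open('w3.pkl','rb'));P=wpose(o,c)
k=np.array([(107,64),(412,78),(379,517),(96,507)])/6+[215,60]-0.5
q=onplane(c,k,9,P);print(q.round(1).tolist());e=np.linalg.norm(q-np.roll(q,-1,0),axis=1);print("edges",e.round(1))
ya=lambda d:np.arctan2(d[1],d[0])
print("centre",q.mean(0),"yaw L/R",ya(q[3]-q[0]),ya(q[2]-q[1]),"short dir+90",[ya(q[0]-q[1])+np.pi/2,ya(q[3]-q[2])+np.pi/2])
# white patch precise edges: low saturation
h=hsv(c);m=(h[...,1]<115);g=(h[...,0]>35)&(h[...,1]>80)
w=((h[...,1]<110)|g);w[:70]=0;w[150:]=0;w[:,:225]=0;w[:,292:]=0
from scipy.ndimage import binary_fill_holes
w=binary_fill_holes(w)
for b,s,ce in blobs(w,40): print(s,ce.round(1))
b=max(blobs(w,40),key=lambda t:t[1][4])[0];r=cv2.minAreaRect(np.argwhere(b)[:,::-1].astype(np.float32));print(r)
# scene/top views: same patch centre -> height
for n,roi in(("top",(100,165,145,215)),("scene",(335,115,385,160))):
    d=pickle.load(open(n+".pkl","rb"));hh=hsv(d);x0,y0,x1,y1=roi
    m=np.zeros(hh.shape[:2],bool);m[y0:y1,x0:x1]=((hh[...,1]<75)|((hh[...,0]>33)&(hh[...,1]>60)))[y0:y1,x0:x1];m=binary_fill_holes(m)
    for bb,s,ce in sorted(blobs(m,30),key=lambda t:-t[1][4])[:2]: print(n,s,ce.round(1),onplane(d,ce,9)[0].round(1))
plan((*q.mean(0)[:2],220),0)
E
python3 pm.py
```

```text
[[490.6, 254.4, 9.0], [493.5, 316.3, 9.0], [581.8, 311.5, 9.0], [579.4, 249.7, 9.0]]
edges [62.  88.4 61.9 88.9]
centre [536.33675951 282.96410119   9.        ] yaw L/R -0.05280450329341875 -0.054238927769431344 short dir+90 [np.float64(-0.046721366815361876), np.float64(-0.039057745187393245)]
[ 235   73   48   72 2685] [260.4 106. ]
[234 105  10  37 355] [238.3 122.5]
((257.1065979003906, 108.54811096191406), (47.17282485961914, 70.67236328125), 2.4895529747009277)
top [109 174  25  35 763] [120.7 190.6] [535.5 287.1   9. ]
scene [341 129  30  21 292] [356.2 139. ] [533.8 292.2   9. ]
scene [335 145  15  15 105] [339.9 153.9] [547.4 208.6   9. ]
t 13.75 pos [618.5 279.7 220.7] rpy [-3.1416e+00  2.0000e-04  3.1374e+00] dp [0.0822 0.003  0.0006] rotz -0.0042 q6 -1.25
```

The panel outline is consistent: edges 62×88.7 mm against 64×90 given, a right-angled shape, centre about (536,283), yaw about −0.05. I take a second wrist view with a baseline to triangulate its height, and check how the weight sits in the grip.

```bash
python3 -m pendant '{"dp":[[0,-0.02,0.01],[0,-0.05,0.03],[0,-0.08,0.05],[0,-0.08,0.05],[0,-0.08,0.05],[0,-0.08,0.05],[0,-0.08,0.05]],"rotation":[[0,0,0],[0,0,0],[0,0,0],[0,0,0],[0,0,0],[0,0,0],[0,0,0]]}';  python3 -c "
from h import *
from plant import get_obs,vision
o=get_obs();c=vision.capture('wrist');pickle.dump((o,c),open('w4.pkl','wb'));P=wpose(o,c)
q=np.array([[490.6,254.4,9,1],[493.5,316.3,9,1],[581.8,311.5,9,1],[579.4,249.7,9,1]])
w=(q@np.linalg.inv(P).T)[:,:3];f=192/np.tan(np.radians(c['vfov']/2))
print('pred',np.c_[c['cx']+f*w[:,0]/-w[:,2],c['cy']-f*w[:,1]/-w[:,2]].round(1).tolist())
u=np.array([c['cx']+f*w[:,0].mean()/-w[:,2].mean(),c['cy']-f*w[:,1].mean()/-w[:,2].mean()]).astype(int);print(u)
y0=max(0,u[1]-55);x0=u[0]-50
cr=c['pixels'][y0:y0+100,x0:x0+100,::-1];print('crop',x0,y0,cr.shape);cv2.imwrite('pics/w4c.png',cv2.resize(cr,None,fx=6,fy=6,interpolation=cv2.INTER_NEAREST))
o3,c3=pickle.load(open('w3.pkl','rb'))
for o,c in((o3,c3),(o,c)):
  h=hsv(c);m=(h[...,0]>=17)&(h[...,0]<=34)&(h[...,1]>110)&(h[...,2]>90);m[:,:240]=0;m[:,266:]=0;m[:222]=0;m[310:]=0;m[245:292]=0
  for b,s,ce in blobs(m,15): print(s,ce.round(1),onplane(c,ce,-27.6,c['T_tool_cam'])[0].round(1))
"
```

```text
time: 14.62
tool_pos: [618.3, 201.4, 170.9]
tcp_rot: [3.141, 0.001, 3.14]
contact_force: [-0.1, -0.2, -6.0]
grip_width: 19.9
finger_force: 30.0
pred [[303.8, 63.0], [362.7, 65.9], [349.7, 150.5], [295.7, 148.5]]
[327 108]
crop 277 53 (100, 100, 3)
[245 226  16  15 181] [252.8 232.9] [ 19.5  -0.4 -27.6]
[246 295  15  12 140] [252.8 300.1] [-21.   -0.4 -27.6]
[245 226  16  15 185] [252.7 232.9] [ 19.5  -0.5 -27.6]
[246 295  15  12 146] [252.8 300.2] [-21.   -0.4 -27.6]
```

View pics/w4c.png

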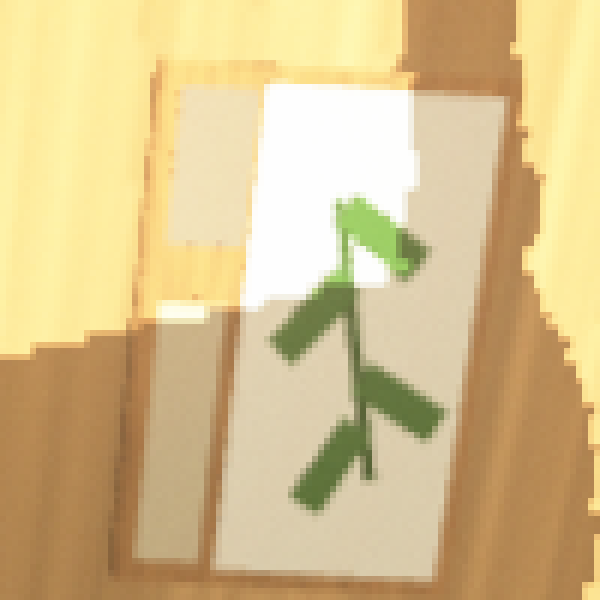

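The second view shows the same panel with the white patch corners in crop px (264,83), (508,95), (436,582), (211,570). I triangulate the patch and outer corners across the two wrist views.

```bash
cat > tri.py <<'E'
from h import *
A=pickle.load(open('w3.pkl','rb'));B=pickle.load(open('w4.pkl','rb'))
a=np.array([(193,79),(405,90),(373,510),(180,500),(107,64),(412,78),(379,517),(96,507)])/6+[215,60]-.5
b=np.array([(264,83),(508,95),(436,582),(211,570),(158,60),(518,86),(444,589),(112,577)])/6+[277,53]-.5
p=[]
for u,v in zip(a,b):
    PA,PB=wpose(*A),wpose(*B);ra,rb=ray(A[1],u,PA),ray(B[1],v,PB)
    x,e=meet([(ra[0],ra[1][0]),(rb[0],rb[1][0])]);p.append(x);print(x.round(1),round(e[0],1))
p=np.array(p);print("patch z",p[:4,2].mean(),"outer z",p[4:,2].mean())
q=onplane(B[1],b[4:],9,wpose(*B));print(q.mean(0),np.linalg.norm(q-np.roll(q,-1,0),axis=1),[np.arctan2(*(q[j]-q[i])[1::-1]) for i,j in((0,3),(1,2))],np.arctan2(*(q[0]-q[1])[1::-1])+np.pi/2)
E
python3 tri.py
```

```text
[493.8 271.8  10.2] 0.2
[495.8 315.    9. ] 0.1
[580.2 310.   11.3] 0.1
[578.2 268.    8.4] 0.2
[489.8 254.    4.9] 0.3
[494.1 316.3   9.8] 0.5
[581.5 311.2  12.4] 0.0
[579.7 249.5   6.8] 0.1
patch z 9.742098333339591 outer z 8.502632140473384
[536.52948692 282.87202465   9.        ] [63.34151505 87.63226347 63.31844765 89.53426172] [np.float64(-0.047147867964929695), np.float64(-0.04729048394833655)] -0.06772011719387128
```

```bash
python3 -c "
from h import *
plan((535.7,283.3,140),-0.05)"
```

```text
t 14.68 pos [618.2 201.3 170.7] rpy [3.1413e+00 7.0000e-04 3.1396e+00] dp [0.0827 0.0818 0.0307] rotz 0.048 q6 -1.37
```

```bash
python3 -m pendant '{"dp":[[0.02,0.02,0],[0.045,0.045,0],[0.07,0.07,0.01],[0.083,0.082,0.025],[0.083,0.082,0.031],[0.083,0.082,0.031],[0.083,0.082,0.031],[0.083,0.082,0.031]],"rotation":[[0,0,0.02],[0,0,0.04],[0,0,0.048],[0,0,0.048],[0,0,0.048],[0,0,0.048],[0,0,0.048],[0,0,0.048]]}';  python3 -c "
from h import *
plan((535.7,283.3,66),-0.05)"
```

```text
time: 15.68
tool_pos: [536.2, 282.6, 139.8]
tcp_rot: [3.141, 0.001, 3.09]
contact_force: [-0.1, -0.1, -5.0]
grip_width: 19.8
finger_force: 30.0
t 15.68 pos [536.2 282.6 139.8] rpy [3.1411e+00 1.1000e-03 3.0899e+00] dp [0.0006 0.0007 0.0738] rotz -0.0017 q6 -1.16
```

```bash
python3 -m pendant '{"dp":[[0,0.001,0.015],[0,0.001,0.03],[0,0.001,0.045],[0,0.001,0.055],[0,0.001,0.064],[0,0.001,0.07],[0,0.001,0.073],[0,0.001,0.073]],"rotation":[[0,0,0],[0,0,0],[0,0,0],[0,0,0],[0,0,0],[0,0,0],[0,0,0],[0,0,0]]}'; python3 -m pendant '{"dp":[[0,0,0],[0,0,0],[0,0,0],[0,0,0],[0,0,0],[0,0,0]],"rotation":[[0,0,0],[0,0,0],[0,0,0],[0,0,0],[0,0,0],[0,0,0]]}';  python3 -c "
from h import *
from plant import vision,get_obs
plan((535.7,283.3,66),-0.05)
ims=[]
for n in('top','scene'):
    c=vision.capture(n);pickle.dump(c,open(n+'2.pkl','wb'))
    x,y=((60,120) if n=='top' else (300,80));ims.append(cv2.resize(c['pixels'][y:y+130,x:x+120,::-1],None,fx=3.3,fy=4*.825,interpolation=cv2.INTER_CUBIC))
cv2.imwrite('pics/end.png',np.hstack(ims))
o=get_obs();c=vision.capture('wrist');h=hsv(c);m=(h[...,0]>=17)&(h[...,0]<=34)&(h[...,1]>110)&(h[...,2]>90);m[:,:240]=0;m[:,266:]=0;m[:222]=0;m[310:]=0;m[245:292]=0
for b,s,ce in blobs(m,15): print(ce.round(1))
"
```

```text
time: 16.68
tool_pos: [535.6, 284.0, 66.4]
tcp_rot: [3.141, 0.0, 3.091]
contact_force: [0.4, -0.0, -5.9]
grip_width: 19.8
finger_force: 30.0
time: 17.42
tool_pos: [535.5, 284.0, 66.3]
tcp_rot: [3.142, 0.0, 3.091]
contact_force: [-0.2, 0.7, -5.6]
grip_width: 19.8
finger_force: 30.0
t 17.43 pos [535.5 284.   66.3] rpy [3.1415e+00 1.0000e-04 3.0908e+00] dp [-0.0002 -0.0006  0.0003] rotz -0.0008 q6 -1.16
[252.7 232.9]
[252.8 300.2]
```

View pics/end.png

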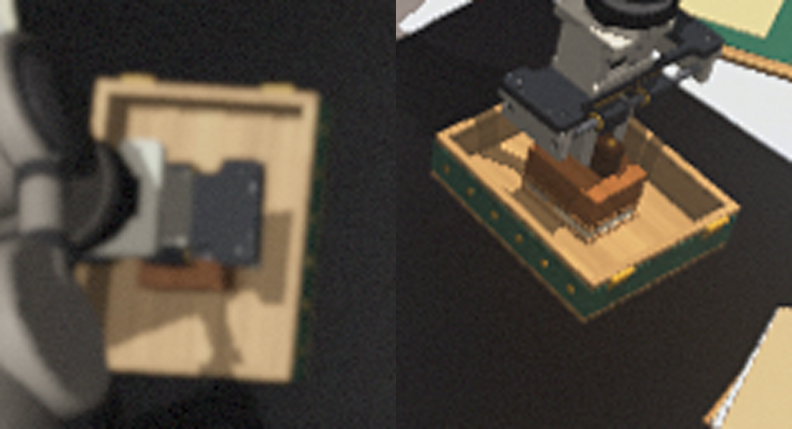

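The weight hangs level in the box over the panel, with no slip in the grip. The 5.9 N force is its own weight only, and the gap is about 11 mm. I hand the job in.

```bash
python3 -c "
from plant import workorder
print(workorder.close_job())"
```

```text
the job is handed in; nothing more can be done
None
```

The heavy weight (the right-hand one of the three, about 0.6 kg) is held level about 11 mm above the panel, squared up with it to within my roughly 2 mm measuring accuracy. I hefted the near-left one too and set it back in its place; the far one was never touched. The job was handed in at about 17 s, and no verdict came back.

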